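Slide the inspection stage under the microscope

ROBOT

A 7-joint arm with a two-finger parallel gripper is mounted at the origin on the work surface. World frame = base frame: x ahead of the robot, y to its left, z up, the work surface at z = 0. Lengths are in m, angles in rad, forces in N, time in s.
With the tool pointing down it reaches from about 0.425 to 0.925 m from the base axis. Payload 6.8 kg.
Tool frame: the origin (TCP) lies on the centre line of the jaws, within the pads' length; the fingertips stand bot.tip_reach ahead of it and the grasp point (between the pads) lies 3 mm ahead of it (bot.tip_reach is the distance from the TCP to the fingertips, in m); z points along the fingers, y is the line along which they close (so a half turn about z gives the same grasp; the last joint's range is limited). The gripper opens to 85 mm and grips with 20 to 120 N. Pads are 22 mm wide; open, the fingers measure 114 mm over their backs; the gripper's body (76 mm by 85 mm) begins 54 mm behind the grasp point. The pads swing forward as they close: fully open they stand 13 mm farther back than shut.
Start: joints at [1.1, 0.477, 0.022, 1.555, -0.011, 1.109, -0.083], TCP at [0.24, -0.631, 0.253] pointing down, gripper open.
Joint ranges: [-2.96, 2.96], [-0.34, 2.1], [-1.41, 1.46], [0.24, 2.44], [-1.37, 4.51], [0.17, 1.92], [-2.96, 2.96]. Speed limits (rad/s): [2.39, 2.39, 3.14, 3.14, 3.14, 3.14, 3.14].

INTERFACE

Orientations are given as a unit quaternion [w, x, y, z].
In Python, from station import bot gives the robot as it stands.
- The arm moves only by the tool jog_arm, never from a script. Its argument "deltas" is a list of rows, each a list of 7 numbers: the shift along the world's x, y, z in m, then the turn, a rotation vector about the world's x, y, z in rad, then the opening, from 0 (shut) to 1 (fully open). In form: [[x, y, z, rx, ry, rz, grip], ...]. A call has 1 to 10 rows; each row shifts and turns the commanded pose from where the row before left it; what a row does not reach is not made up. A row lasts 1/10 s, in which the tool goes at most 50 mm and 8.59 degrees, less where a joint would pass 70% of its speed; a pose out of reach is approached as far as the arm can. A call with a gripper value outside its range is refused whole. The fingers move at their own pace and stop on an object; "newtons" is the grip in N (left out, the last holds). Time passes only in rows, so rows that do not move let the fingers close. It gives the time, the measured TCP pose, the force, the opening and the grip force at its end, in the units of the state.
- bot.get_obs(): the state, without advancing time (a new reading comes with each control period).
- bot.read_camera(name): name is "scene" or "top" or "wrist"; returns a dict with "img" (420x560x3 uint8, red, green, blue), "K" (3x3 intrinsics, pixels), "eye" and "attitude" of the camera in the world. Camera axes: x right, y down, z forward; pixel columns grow to the right and rows downward; lengths in m; the calibration is good to about 2 mm. A picture is of the moment at which its call begins. There is no depth.
- bot.hand_in(): hands the job in; it is judged then, once.
The state is a dict: "t": time; "q": joint angles; "joint_vel": joint speeds; "joint_torque": joint torques, N m; "eef_pos": TCP position; "tool_rot": TCP orientation; "contact_force": force on the tool from outside, world axes, zero at the start; "torque": the same for the moment, N m; "gripper_width": opening from 0.0 (shut) to 1.0 (fully open); "grasp_force": force on a finger pad.
Only numpy, scipy, OpenCV 4.12 (cv2) and the standard library are available. Lean on these libraries where they do the work, as an engineer would, in place of code of your own. Each camera call takes 0.05 s, during which the arm holds its last target. There are 200 camera calls.

TASK

With a fingertip, press down the round release button on the carriage of the inspection slide and keep it held down all the way while you push the carriage along its rail, right up to the end stop under the microscope. Then let the button up so that it locks the carriage there, and take the hand clear. The resin keycap rides along on its switch: do not pull it off, do not bump the microscope, and leave the other things on the desk mat where they are.

Things in the scene. Friction and masses are not known exactly. Their poses are not given: they have to be found in the camera images.
- slide_base: Grey base plate of the inspection slide, 110 x 425 x 10 mm, fixed, with an aluminium rail 36 mm wide along its own y axis. Origin: under the rail's middle line, on the plate's underside (the desk mat's top, 2 mm above the work surface); z up. The carriage travels along the base's own -y, towards the microscope. The plate spans y = -255 to +170 mm, x = -55 to +55 mm.
- carriage (a joint): Position of the aluminium carriage along the rail, m: 0 parked at the loading end (as at the start), 0.150 hard against the steel end stop under the microscope. A spring pawl on the button locks it in slots cut every 10 mm along the rail; with the button held down it slides freely with 1.5 to 3 N.
- release_button (a joint): How far the release button is pressed, m: 0 up (pawl in a slot, carriage locked), 0.006 fully down. Spring: about 2.5 N to start, 5.5 N fully down. The pawl is free of the slots from about 0.003; if the button rises on the way, the pawl drops into the next slot. At the end stop it rises fully once the carriage is home to within 2 mm.
- button_top (a point): Centre of the flat top of the round black release button, 30 mm in diameter, at the rear of the carriage; faces up; moves with carriage and button. When up it stands 10 mm above the carriage's deck (58 mm above the work surface), fully down 4 mm. The deck round it is 64 mm wide and ends 25 mm behind the button's centre.
- ledge (a point): Middle of the top edge of the aluminium thumb ledge that stands across the carriage just ahead of the button: 54 mm long across the rail, 6 mm thick, 14 mm above the deck. Its face towards the button is 20 mm from the button's centre; a fingertip holding the button down may push against it. Moves with the carriage.
- keycap_top (a point): Centre of the top face of the violet resin keycap (18 x 18 mm at the foot, tapering, 10.5 mm high) that is pushed onto the stem of a black key switch, 16 mm square, on the carriage's stage plate. The top face is 64 mm above the work surface, 130 mm ahead of the button's centre towards the microscope; it moves with the carriage.
- keycap (a joint): How far the keycap has been pulled up its switch stem, m: 0 fully seated (as at the start), 0.008 pulled up. It is a push fit: about 4 N lifts it.
- lens_axis (a point): Point fixed to the slide base, straight below the microscope's lens, 64 mm above the work surface: the centre of the keycap's top comes here when the carriage is at its end stop.
- microscope: Pillar microscope fixed on the far end of the slide base. Origin: foot of its steel pillar (18 mm diameter, top 229 mm above the work surface). A boom reaches 75 mm back over the rail to an upright tube, 36 mm diameter in a 46 mm holder, lens 124 mm and top 234 mm above the work surface. Its axis stays 130 mm or more from the button's centre, also at the end stop.
- spare_keycap_a: Bystander: loose violet resin keycap like the one on the carriage, on the mat beyond the slide (the base's +x side). Origin: centre of its underside.
- spare_keycap_b: Bystander: loose violet resin keycap like the one on the carriage, on the mat on the robot's side of the slide (the base's -x side). Origin: centre of its underside.
- keycap_puller: Bystander: wire keycap puller lying on the mat beyond the slide, about 120 mm long along its own x, black handle 16 x 12 mm. Origin: on its underside, where the wires leave the handle.
- resin_bottle: Bystander: amber resin bottle with a paper label and black cap standing on the mat on the robot's side of the slide, 34 mm in diameter, 85 mm high. Origin: centre of its underside.

How it is judged:
On the way, in this order (a step that is already met when the one before it is completed fails the run):
1. the release button is held down before the carriage has been moved (value of joint release_button above 0.0027 m and distance of keycap_top from where it was at the start of the episode below 0.006 m), for 0.05 s.
2. the carriage is at its end stop with the button still held down (value of joint release_button above 0.0027 m and value of joint carriage above 0.147 m), for 0.1 s.
At the end, for the whole second after the job is handed in: The carriage stands at its end stop (within 3 mm), so that the keycap is under the lens (within 4 mm), the release button is up again (within 1 mm), the carriage is at rest, and the keycap is still seated on its switch (within 1.5 mm) (value of joint carriage above 0.147 m and value of joint release_button below 0.001 m and value of joint keycap below 0.0015 m and horizontal distance between keycap_top and lens_axis below 0.004 m and velocity of joint carriage below 0.005 m/s); the robot touches nothing.
It fails at once if the keycap is pulled up off its switch (value of joint keycap above 0.002 m).
It fails at once if the button is let up part way along the rail (value of joint release_button below 0.001 m and value of joint carriage between 0.015 and 0.14 m).
It fails at once if the microscope is bumped (contact force between any of the arm, the fingers and microscope above 2 N).
It fails at once if another thing on the mat is moved (distance of any of spare_keycap_a, spare_keycap_b, keycap_puller, resin_bottle from where it was at the start of the episode above 0.01 m).
It also fails if it takes over 40 s, if anything falls off the work surface, if the arm or the gripper's body presses on something with over 40 N, if the wrist force passes 120 N, or if a joint passes its speed limit or range.

## Working session

There is one attempt and no reset: what is moved stays moved. The work goes in short steps, Python scripts to look and compute and a tool call to move; the robot and the scene stay as the last step left them, time stands still between calls to the robot, and variables do not carry over. Pictures are saved under pics/ and viewed, at most 10 in all, crops included, and the job is handed in when it is done.

Besides the shell and the picture viewer there is one more tool, called after "Emit:" as name(argument=value, ...) on one line, values as JSON. jog_arm: Moves the arm, as the interface text tells. Its arguments: {"type":"object","properties":{"deltas":{"type":"array"},"newtons":{"type":"number"}},"required":["deltas"]}

```bash
mkdir -p pics; python3 - <<'E'
from station import bot
import cv2,numpy as np
o=bot.get_obs(); print(o['t'],o['eef_pos'],o['tool_rot'],o['gripper_width'],bot.tip_reach,o['contact_force'])
for n in('top','scene'):
    r=bot.read_camera(n); cv2.imwrite(f'pics/{n}0.png',r['img'][:,:,::-1]); print(n,r['K'],r['eye'],r['attitude'])
E
```

```text
0.0 [ 0.23932425 -0.63054186  0.25230304] [-9.13597770e-04  9.83588187e-01  1.80425558e-01 -2.47924563e-04] 1.0035735855692332 0.022 [-0.22417261  0.03098107  0.18273899]
top [[408.29018674   0.         270.87199022]
 [  0.         408.29018674 205.52317935]
 [  0.           0.           1.        ]] [ 0.45377815 -0.06492788  0.72373375] [-0.04343081  0.71088094 -0.70081766  0.04020776]
scene [[477.44291642   0.         270.73016339]
 [  0.         477.44291642 205.97613057]
 [  0.           0.           1.        ]] [0.91452515 0.54072314 0.64990279] [-0.10920871  0.26525848  0.86989591 -0.40123871]
```

View pics/top0.png

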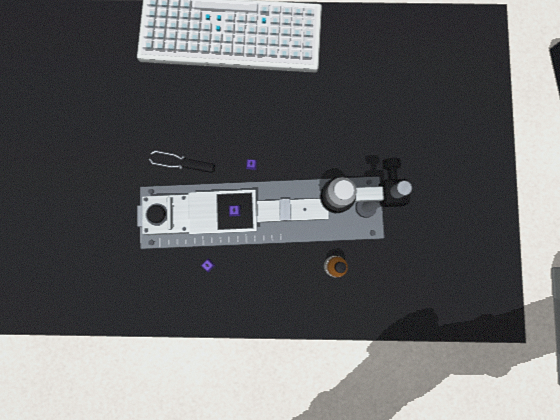

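View pics/scene0.png

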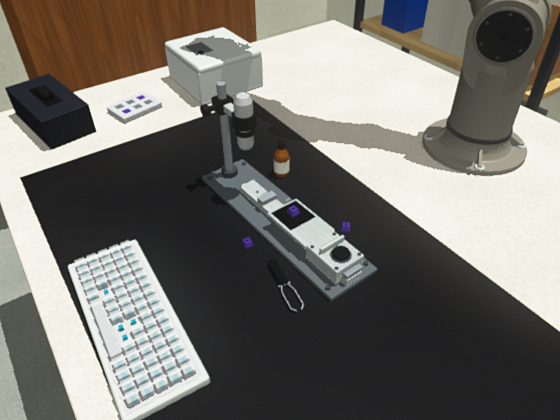

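The top view shows the button near (156,214), the keycap near (234,210), the base plate from about (140,187) to (384,237), the microscope tube near (340,190), and the bottle at (337,266). The carriage travels to the image's right.

```bash
cat > h.py <<'E'
import numpy as np
from scipy.spatial.transform import Rotation as R
def ray(r,uv,z):
    w,x,y,zz=r['attitude']; d=R.from_quat([x,y,zz,w]).apply(np.linalg.inv(r['K'])@[uv[0],uv[1],1])
    return r['eye']+d*(z-r['eye'][2])/d[2]
def blob(m,x0,x1,y0,y1):
    v,u=np.nonzero(m[y0:y1,x0:x1]); return (u.mean()+x0,v.mean()+y0),len(u)
E
python3 - <<'E'
from station import bot
from h import *
r=bot.read_camera('top'); a=r['img'].astype(int)
dark=a.max(2)<70; vio=(a[...,2]-a[...,1]>50)
b,n=blob(dark,145,168,203,226); k,m=blob(vio,225,245,200,220)
B=ray(r,b,.058);K=ray(r,k,.062)
print(b,n,B,k,m,K,np.linalg.norm((K-B)[:2]))
for nme,uv in dict(c1=(140,187),c2=(382,178),c3=(384,237),c4=(141,248)).items(): print(nme,ray(r,uv,.012))
print('diam',np.sqrt(n*4/np.pi)*(.7237-.058)/408)
for q in [(252,164),(208,265)]: print(ray(r,q,.01))
print('bottle',ray(r,(340,266),.087),'pullerR',ray(r,(214,168),.012),'lens',ray(r,(343,190),.234))
s=bot.read_camera('scene'); print('scene btn',ray(s,(341,254),.058),'key',ray(s,(293,210),.063))
o=bot.get_obs()['tool_rot']; print(R.from_quat([*o[1:],o[0]]).as_matrix())
E
```

```text
(np.float64(155.9025270758123), np.float64(213.4837545126354)) 277 [0.51712382 0.12702528 0.058     ] (np.float64(233.70212765957447), np.float64(210.56382978723406)) 94 [ 0.52331476 -0.00086075  0.062     ] 0.12803580039376017
c1 [0.56809862 0.17066375 0.012     ]
c2 [ 0.59013683 -0.25679725  0.012     ]
c3 [ 0.4860638  -0.25843347  0.012     ]
c4 [0.46096413 0.16330971 0.012     ]
diam 0.0306417339684706
[ 0.61267034 -0.02634111  0.01      ]
[0.43339868 0.04629497 0.01      ]
bottle [ 0.4370398  -0.16944147  0.087     ] pullerR [0.60406423 0.0408943  0.012     ] lens [ 0.53217616 -0.14945028  0.234     ]
scene btn [0.5205931  0.13303128 0.058     ] key [ 5.25372954e-01 -3.99117604e-04  6.30000000e-02]
[[ 9.34905472e-01  3.54896473e-01 -5.02572456e-04]
 [ 3.54896809e-01 -9.34904950e-01  9.94291728e-04]
 [-1.16986850e-04 -1.10793014e-03 -9.99999379e-01]]
```

Emit:
jog_arm(deltas=[[0,0,0.04,0,0,0,0],[0,0,0.04,0,0,0,0],[0,0,0.04,0,0,0,0],[0.03,0.035,0,0,0,0.1,0],[0.03,0.035,0,0,0,0.1,0],[0.03,0.035,0,0,0,0.1,0],[0.03,0.035,0,0,0,0.1,0],[0.03,0.035,0,0,0,0.1,0],[0.03,0.035,0,0,0,0.1,0],[0.03,0.035,0,0,0,0.1,0]], newtons=30)

```text
t: 1.2
eef_pos: [0.4504, -0.3845, 0.3733]
tool_rot: [0.0, 0.861, 0.508, -0.0]
contact_force: [0.7, -0.8, -0.2]
gripper_width: 0.001
grasp_force: 0.0
```

Emit:
jog_arm(deltas=[[0.007,0.04,0,0,0,0.0555,0],[0.007,0.04,0,0,0,0.0555,0],[0.007,0.04,0,0,0,0.0555,0],[0.007,0.04,0,0,0,0.0555,0],[0.007,0.04,0,0,0,0.0555,0],[0.007,0.04,0,0,0,0.0555,0],[0.007,0.04,0,0,0,0.0555,0],[0.007,0.04,0,0,0,0.0555,0],[0.007,0.04,0,0,0,0.0555,0],[0.007,0.04,0,0,0,0.0555,0]])

```text
t: 2.2
eef_pos: [0.5194, 0.0155, 0.3734]
tool_rot: [0.0, 0.69, 0.724, -0.0]
contact_force: [0.0, 0.4, -0.2]
gripper_width: -0.002
grasp_force: 0.0
```

Emit:
jog_arm(deltas=[[0,0.04,-0.04,0,0,0,0],[0,0.04,-0.04,0,0,0,0],[0,0.03,-0.04,0,0,0,0],[0,0,-0.04,0,0,0,0],[0,0,-0.03,0,0,0,0],[0,0,0,0,0,0,0]])

```text
t: 2.8
eef_pos: [0.5167, 0.1138, 0.1887]
tool_rot: [-0.002, 0.69, 0.724, -0.003]
contact_force: [0.7, -0.4, -0.8]
gripper_width: 0.002
grasp_force: 0.0
```

```bash
python3 - <<'E'
from station import bot
from h import *
import cv2
r=bot.read_camera('wrist'); w=r['img']; s=bot.read_camera('top')['img'][120:300,100:420]
cv2.imwrite('pics/w1.png',w[:,:,::-1])
s=cv2.resize(s,None,fx=2,fy=2);cv2.imwrite('pics/t1.png',s[:,:,::-1])
import pickle; pickle.dump(r,open('w1.pkl','wb'))
o=bot.get_obs(); print(o['t'],o['eef_pos'],o['tool_rot'],o['q'],o['contact_force'])
E
```

```text
2.9 [0.51971053 0.11465352 0.19306279] [-2.21737671e-04  6.90358029e-01  7.23467851e-01 -1.05343135e-04] [ 0.15117095  0.37477803 -0.59473294  1.92459319  0.26052219  0.91901945
 -0.52421178] [0.85028297 0.70772581 0.61763697]
```

View pics/w1.png

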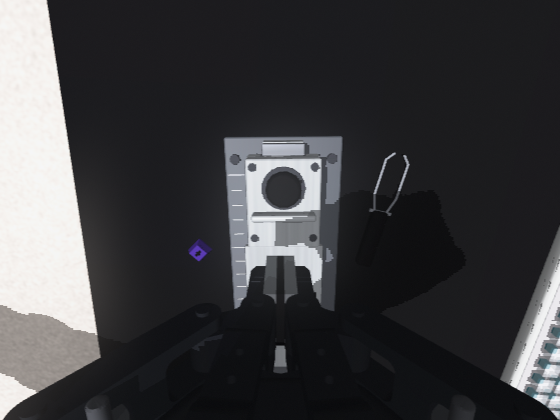

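The wrist view shows the button at about (283,188), the ledge across (252–316, 216), and the shut fingertips at (281,258), with the slide aligned to the tool.

```bash
python3 - <<'E'
from h import *
import pickle
r=pickle.load(open('w1.pkl','rb')); 
print('btn',ray(r,(283.5,188),.058)); print('ledge top',ray(r,(252,217),.062),ray(r,(315,216),.062))
print('base edges',ray(r,(225,138),.012),ray(r,(342,137),.012),ray(r,(234,300),.012))
print('deck rear',ray(r,(247,157),.048),ray(r,(322,157),.048))
for u in((265,258),(296,258)): print('tip',ray(r,u,.171))
print(r['eye'])
E
```

```text
btn [0.51832463 0.13186837 0.058     ]
ledge top [0.49358673 0.10706724 0.062     ] [0.54532919 0.11053838 0.062     ]
base edges [0.46295255 0.16536763 0.012     ] [0.57004506 0.17143895 0.012     ] [ 0.47190949 -0.00553581  0.012     ]
deck rear [0.48719821 0.15408801 0.048     ] [0.54867453 0.15708693 0.048     ]
tip [0.50949164 0.12361233 0.171     ]
tip [0.5243722 0.1243782 0.171    ]
[0.51451778 0.19113942 0.30951792]
```

Emit:
jog_arm(deltas=[[-0.001,0.011,-0.03,0,0,0,0],[0,0,-0.035,0,0,0,0],[0,0,-0.03,0,0,0,0],[0,0,-0.01,0,0,0,0],[0,0,-0.003,0,0,0,0],[0,0,0,0,0,0,0]])

```text
t: 3.5
eef_pos: [0.5199, 0.1259, 0.0862]
tool_rot: [0.001, 0.69, 0.723, 0.001]
contact_force: [-1.0, -0.5, 0.3]
gripper_width: -0.002
grasp_force: 0.0
```

Emit:
jog_arm(deltas=[[0,0,-0.002,0,0,0,0],[0,0,-0.002,0,0,0,0],[0,0,0,0,0,0,0],[0,0,0,0,0,0,0]])

```text
t: 3.9
eef_pos: [0.5187, 0.1256, 0.0809]
tool_rot: [0.0, 0.69, 0.723, 0.0]
contact_force: [-0.2, -0.3, -0.3]
gripper_width: 0.003
grasp_force: 0.0
```

Emit:
jog_arm(deltas=[[0,0,-0.002,0,0,0,0],[0,0,-0.001,0,0,0,0],[0,0,0,0,0,0,0],[0,0,0,0,0,0,0]])

```text
t: 4.3
eef_pos: [0.5188, 0.1257, 0.0778]
tool_rot: [0.0, 0.69, 0.724, 0.0]
contact_force: [0.6, -0.0, 3.0]
gripper_width: -0.001
grasp_force: 1.6
```

Emit:
jog_arm(deltas=[[0,0,-0.002,0,0,0,0],[0,0,0,0,0,0,0],[0,0,0,0,0,0,0]])

```text
t: 4.6
eef_pos: [0.5189, 0.1257, 0.0757]
tool_rot: [0.0, 0.69, 0.723, 0.0]
contact_force: [0.0, -1.4, 3.9]
gripper_width: -0.004
grasp_force: 2.1
```

Emit:
jog_arm(deltas=[[0,0,-0.002,0,0,0,0],[0,0,-0.001,0,0,0,0],[0,0,0,0,0,0,0],[0,0,0,0,0,0,0]])

```text
t: 5.0
eef_pos: [0.5189, 0.1257, 0.0739]
tool_rot: [0.001, 0.69, 0.723, 0.0]
contact_force: [-3.7, -1.3, 18.9]
gripper_width: 0.002
grasp_force: 9.3
```

Emit:
jog_arm(deltas=[[0,-0.001,0.0004,0,0,0,0],[0,-0.002,0,0,0,0,0],[0.0001,-0.003,0,0,0,0,0],[0.0002,-0.004,0,0,0,0,0],[0.0002,-0.004,0,0,0,0,0],[0.0002,-0.004,0,0,0,0,0],[0.0002,-0.004,0,0,0,0,0],[0.0002,-0.004,0,0,0,0,0],[0.0002,-0.004,0,0,0,0,0]])

```text
t: 5.9
eef_pos: [0.5205, 0.0969, 0.074]
tool_rot: [0.0, 0.69, 0.724, 0.001]
contact_force: [-1.4, 1.9, 11.5]
gripper_width: -0.003
grasp_force: 6.2
```

Emit:
jog_arm(deltas=[[0.00025,-0.005,0,0,0,0,0],[0.00025,-0.005,0,0,0,0,0],[0.00025,-0.005,0,0,0,0,0],[0.00025,-0.005,0,0,0,0,0],[0.00025,-0.005,0,0,0,0,0],[0.00025,-0.005,0,0,0,0,0],[0.00025,-0.005,0,0,0,0,0],[0.00025,-0.005,0,0,0,0,0],[0.00025,-0.005,0,0,0,0,0],[0.00025,-0.005,0,0,0,0,0]])

```text
t: 6.9
eef_pos: [0.5234, 0.0468, 0.074]
tool_rot: [0.0, 0.69, 0.724, 0.001]
contact_force: [-1.2, 1.6, 12.4]
gripper_width: -0.001
grasp_force: 5.9
```

```bash
python3 - <<'E'
from station import bot
from h import *
r=bot.read_camera('top'); a=r['img'].astype(int)
vio=(a[...,2]-a[...,1]>50)
k,m=blob(vio,236,320,196,222); K=ray(r,k,.062); print(k,m,K)
o=bot.get_obs(); print(o['eef_pos'],o['contact_force'])
E
```

```text
(np.float64(282.0327868852459), np.float64(207.80327868852459)) 61 [ 0.52895127 -0.07958988  0.062     ]
[0.52346253 0.04557214 0.0739835 ] [-1.22508255  0.4057552  13.18989624]
```

Emit:
jog_arm(deltas=[[0.0003,-0.006,0,0,0,0,0],[0.0003,-0.006,0,0,0,0,0],[0.0003,-0.006,0,0,0,0,0],[0.0003,-0.006,0,0,0,0,0],[0.0003,-0.006,0,0,0,0,0],[0.0003,-0.006,0,0,0,0,0],[0.0003,-0.006,0,0,0,0,0],[0.0003,-0.006,0,0,0,0,0],[0.0003,-0.006,0,0,0,0,0],[0.0003,-0.006,0,0,0,0,0]])

```text
t: 7.95
eef_pos: [0.5268, -0.0133, 0.074]
tool_rot: [0.001, 0.69, 0.724, 0.002]
contact_force: [1.0, 1.5, 10.6]
gripper_width: 0.002
grasp_force: 5.3
```

Emit:
jog_arm(deltas=[[0.0001,-0.002,0,0,0,0,0],[0.0001,-0.002,0,0,0,0,0],[0.0001,-0.002,0,0,0,0,0],[0.0001,-0.002,0,0,0,0,0],[0,-0.001,0,0,0,0,0],[0,0,0,0,0,0,0]])

```text
t: 8.55
eef_pos: [0.5273, -0.0226, 0.074]
tool_rot: [0.001, 0.69, 0.724, 0.001]
contact_force: [1.5, 1.1, 9.8]
gripper_width: 0.003
grasp_force: 5.3
```

Emit:
jog_arm(deltas=[[0,-0.001,0,0,0,0,0],[0,-0.001,0,0,0,0,0],[0,-0.001,0,0,0,0,0],[0,0,0,0,0,0,0]])

```text
t: 8.95
eef_pos: [0.5274, -0.0242, 0.074]
tool_rot: [0.0, 0.69, 0.724, 0.002]
contact_force: [0.0, 4.2, 10.2]
gripper_width: -0.001
grasp_force: 4.9
```

Emit:
jog_arm(deltas=[[0,-0.001,0,0,0,0,0],[0,-0.001,0,0,0,0,0],[0,0,0,0,0,0,0]])

```text
t: 9.25
eef_pos: [0.5273, -0.0255, 0.074]
tool_rot: [0.0, 0.69, 0.724, 0.002]
contact_force: [0.3, 5.3, 9.8]
gripper_width: -0.003
grasp_force: 4.9
```

Emit:
jog_arm(deltas=[[0,-0.001,0,0,0,0,0],[0,-0.001,0,0,0,0,0],[0,0,0,0,0,0,0],[0,0,0,0,0,0,0]])

```text
t: 9.65
eef_pos: [0.5272, -0.0274, 0.074]
tool_rot: [0.0, 0.69, 0.724, 0.002]
contact_force: [0.8, 6.1, 10.5]
gripper_width: 0.002
grasp_force: 5.0
```

```bash
python3 - <<'E'
from station import bot
from h import *
import cv2
r=bot.read_camera('scene'); a=r['img']
s=cv2.resize(a[80:260,160:400],None,fx=3,fy=3);cv2.imwrite('pics/s2.png',s[:,:,::-1])
w=bot.read_camera('wrist')['img'];cv2.imwrite('pics/w2.png',w[:,:,::-1])
o=bot.get_obs(); print(o['eef_pos'],o['contact_force'])
E
```

```text
[ 0.52724415 -0.02740351  0.07402028] [-0.15380563  6.29727956  9.72857893]
```

View pics/s2.png

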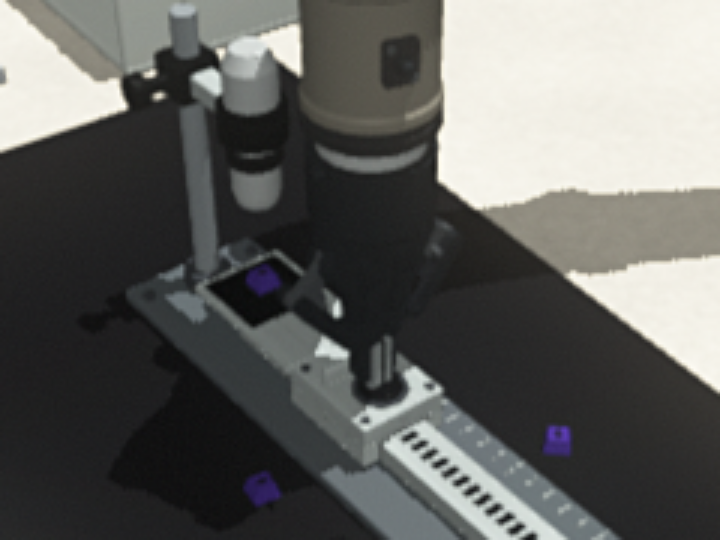

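The crop shows the keycap under the lens tube at (264,279) and the button held down by the fingertips. I'll check the keycap's position numerically.

```bash
python3 - <<'E'
from station import bot
from h import *
r=bot.read_camera('scene'); a=r['img'].astype(int)
vio=(a[...,2]-a[...,1]>40)
k,m=blob(vio,238,260,164,184); print(k,m,ray(r,k,.060))
E
```

```text
(np.float64(247.23809523809524), np.float64(173.04761904761904)) 63 [ 0.53407259 -0.15060372  0.06      ]
```

Emit:
jog_arm(deltas=[[0,-0.001,0,0,0,0,0],[0,-0.001,0,0,0,0,0],[0,-0.001,0,0,0,0,0],[0,0,0,0,0,0,0]])

```text
t: 10.2
eef_pos: [0.5272, -0.0298, 0.074]
tool_rot: [-0.0, 0.689, 0.724, 0.003]
contact_force: [-0.3, 6.9, 10.8]
gripper_width: 0.0
grasp_force: 6.0
```

Emit:
jog_arm(deltas=[[0,0,0.002,0,0,0,0],[0,0,0.002,0,0,0,0],[0,0,0.002,0,0,0,0],[0,0,0.003,0,0,0,0],[0,0,0.01,0,0,0,0],[0,0,0.02,0,0,0,0],[0,0.02,0.03,0,0,0,0],[0,0.03,0.03,0,0,0,0],[0,0.04,0.03,0,0,0,0],[0,0.04,0.02,0,0,0,0]])

```text
t: 11.2
eef_pos: [0.526, 0.0972, 0.2244]
tool_rot: [0.001, 0.691, 0.723, 0.0]
contact_force: [0.8, 0.3, 0.4]
gripper_width: 0.002
grasp_force: 0.0
```

Emit:
jog_arm(deltas=[[0,0.03,0,0,0,0,0],[0,0.02,0,0,0,0,0],[0,0,0,0,0,0,0],[0,0,0,0,0,0,0]])

```text
t: 11.6
eef_pos: [0.5254, 0.1458, 0.2218]
tool_rot: [0.0, 0.69, 0.724, -0.001]
contact_force: [-0.5, -0.8, -1.0]
gripper_width: -0.0
grasp_force: 0.0
```

```bash
python3 - <<'E'
from station import bot
from h import *
import cv2
r=bot.read_camera('scene'); a=r['img'].astype(int)
vio=(a[...,2]-a[...,1]>40)
k,m=blob(vio,238,260,164,184); print(k,m,ray(r,k,.060))
cv2.imwrite('pics/s3.png',cv2.resize(r['img'][80:260,160:400],None,fx=3,fy=3)[:,:,::-1])
o=bot.get_obs(); print(o['t'],o['eef_pos'],o['contact_force'])
E
```

```text
(np.float64(247.53333333333333), np.float64(172.62666666666667)) 75 [ 0.53282741 -0.15148698  0.06      ]
11.65 [0.52563185 0.14492667 0.22165672] [-0.63310222 -1.03204766 -0.30423732]
```

View pics/s3.png

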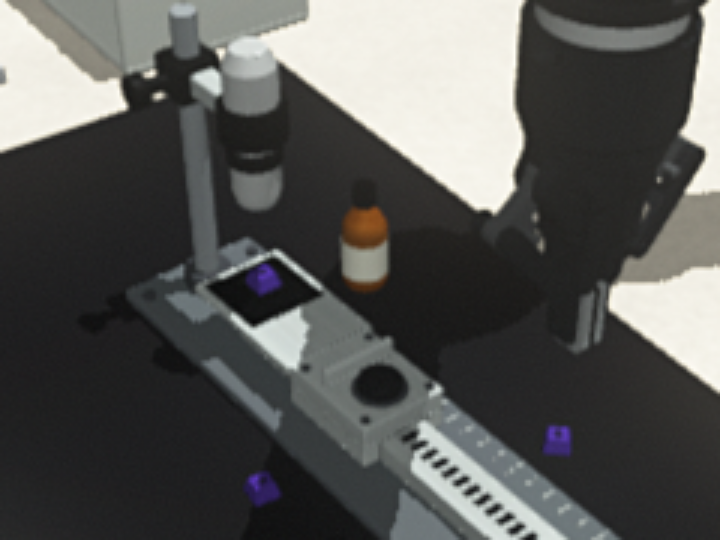

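The carriage is home with the keycap at (264,279) under the lens. The button at (380,383) is up, the hand is clear, and the bystanders haven't moved.

```bash
python3 -c "
from station import bot
print(bot.hand_in())"
```

```text
the job is handed in; nothing more can be done
None
```

The carriage was pushed to the end stop with the button held down, the button is up again and the keycap sits under the lens; the hand is clear and the job was handed in at about 12 s (no verdict came back).

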